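# Turn the leaf of the culture colour guide

### The arm

A 6-joint arm with a two-finger parallel gripper is mounted at the origin on the work surface. World frame = base frame: x ahead of the robot, y to its left, z up, the work surface at z = 0. Lengths are in m, angles in rad, forces in N, time in s.
With the tool pointing down it reaches from about 0.25 to 0.725 m from the base axis. Payload 4 kg.
Tool frame: the origin (TCP) lies on the centre line of the jaws, within the pads' length; the fingertips stand ahead of it and the grasp point (between the pads) lies 11 mm behind it (bot.tip_extent is the z of the fingertips in the tool frame, in m); z points along the fingers, y is the direction in which the jaws open and shut (so a half turn about z gives the same grasp; the last joint's range is limited). The gripper opens to 85 mm and grips with 20 to 120 N. Pads are 22 mm wide; open, the fingers measure 114 mm over their backs; the gripper's body (76 mm by 85 mm) begins 54 mm behind the grasp point. The pads swing forward as they close: fully open they stand 13 mm farther back than shut.
Start: joints at [1.279, 0.241, 0.005, 1.335, 0, 1.571], TCP at [0.144, 0.479, 0.239] pointing down, gripper open.
Joint ranges: [-2.72, 2.72], [-1.05, 1.87], [-1.09, 1.28], [-1.99, 2.15], [-1.42, 1.44], [-3.14, 3.14]. Speed limits (rad/s): [2.79, 2.79, 3.14, 3.14, 3.14, 3.14].

### API

Orientations are given as a unit quaternion [x, y, z, w].
In Python, from workcell import bot gives the robot as it stands.
- The arm moves only by the shell command python3 -m jog 'ROWS'. ROWS is JSON, a list that holds one entry, the list of rows, each a list of 7 numbers: the shift along the world's x, y, z in m, then the turn, a rotation vector about the world's x, y, z in degrees, then the closure in counts, from 0 (fully open) to 255 (shut). In form: [[[tx, ty, tz, ax, ay, az, fingers], ...]]. A call has 1 to 10 rows; each row is the pose to reach, as a shift and turn from the pose commanded when the call began; what a row does not reach only later rows make up. A row lasts 1/12 s, in which the tool goes at most 41.7 mm and 7.16 degrees, less where a joint would pass 70% of its speed; a pose out of reach is approached as far as the arm can. A call with a gripper value outside its range is refused whole. The fingers move at their own pace and stop on an object; the grip force is fixed at half the most. Time passes only in rows, so rows that repeat a pose let the fingers close. It gives the time, the measured TCP pose, the force and the opening at its end, in the units of the state.
- bot.get_obs(): the state, without advancing time (a new reading comes with each control period).
- bot.camera(name): name is "side" or "top"; returns the picture (384x512x3 uint8, blue, green, red); there is no depth.
- bot.camera_model(name): a dict with "K" (3x3 intrinsics, pixels), "k1" (the pictures are not rectified: a ray, as slopes to the right and down, at radius r is drawn at 1 + k1 r^2 times it, then the intrinsics apply), "T" (4x4, takes a point from camera to world coordinates). Camera axes: x right, y down, z forward; pixel columns grow to the right and rows downward; lengths in m; the calibration is good to about 2 mm. A picture is of the moment at which its call begins. camera_model takes no time and is no camera call.
- bot.job_done(): hands the job in, once; it reports no verdict.
The state is a dict: "clock": time; "joint_pos": joint angles; "joint_vel": joint speeds; "tau": joint torques, N m; "eef_pos": TCP position; "tool_rot": TCP orientation; "ft_force": force on the tool from outside, world axes, zero at the start; "ft_torque": the same for the moment, N m; "grip_width": finger opening in m.
Only numpy, scipy, OpenCV 4.12 (cv2) and the standard library are available. Lean on these libraries where they do the work, as an engineer would, in place of code of your own. Each camera call takes 0.05 s, during which the arm holds its last target. There are 200 camera calls.

### The job

The colour guide on the culture-room bench was left with its stiff swatch leaf partly raised on the right. With the fingertips only, push the leaf up and over the spine and press it down until it lies fully flat on the left side of the guide. Do not pinch or fling the leaf, leave the pots, tools and bottle around it where they are, and finish clear of everything.

Things in the scene. Friction and masses are not known exactly. Their poses are not given: they have to be found in the camera images.
- guide: colour guide: grey board fixed to the bench, 180 (x) x 290 (y) x 22 mm, a 4 mm white page stuck on each half (page tops at 26 mm), black spine along the board's x axis across its middle. Origin at the centre of its underside, on the bench. Board x runs along the spine, away from the robot; board y points left (the side where the leaf must end); z up; yaw varies by up to 0.5 rad
- guide_spine (a point): middle of the spine, on the hinge axis, 32 mm above the bench; axes as the board
- leaf (a joint): hinge angle of the leaf about the spine: 0 lies flat on the right half (board -y), 1.57 stands upright, 3.14 lies flat on the left half (board +y), where a stop holds it. Starts raised by 0.25 to 1.1. The hinge is stiff (0.12 N m, i.e. about 1 N at the free edge): the leaf stays at whatever angle it is left and does not fall on its own
- leaf_edge (a point): middle of the leaf's free edge, at half the leaf's thickness. The leaf is a rigid black-rimmed panel, 150 mm along the spine, 120 mm from the hinge axis to the free edge, 6 mm thick, hinge axis in its mid-plane
- leaf_pale (a point): centre of the pale yellow swatch face of the leaf, uppermost at the start; ends face down; 65 mm from the hinge axis
- leaf_amber (a point): centre of the amber swatch face of the leaf, underneath at the start; ends uppermost; 65 mm from the hinge axis
- pot0: loose clear sample pot with hazy film lid, pale yellow growth inside, 66 mm across, 64 mm tall, upright; origin at the centre of its underside. Bystander, not to be moved
- pot1: loose clear sample pot with hazy film lid, amber growth inside, 66 mm across, 64 mm tall, upright; origin at the centre of its underside. Bystander, not to be moved
- pot2: loose clear sample pot with hazy film lid, light orange growth inside, 66 mm across, 64 mm tall, upright; origin at the centre of its underside. Bystander, not to be moved
- loupe: loose dark metal magnifier, 48 mm across, 34 mm tall, standing just right of the board; origin under its centre. Bystander
- marker: loose square green marker with black cap, 135 mm long, 16 mm thick, lying just left of the board, roughly along the spine's direction; origin on the bench near its middle. Bystander
- spatula: loose spatula lying on the bench to the right of the guide, 265 mm long, along its own x. Bystander
- spray: loose closed bottle with blue cap, 60 mm across, 170 mm tall, to the left of the guide; origin under its centre. Bystander

How it is judged:
On the way, in this order (a step that is already met when the one before it is completed fails the run):
1. the leaf is pushed up past upright (value of joint leaf above 1.65 rad), for 0.05 s.
2. the leaf is pressed flat on the left half (value of joint leaf above 3.05 rad), for 0.2 s.
At the end, for the whole second after the job is handed in: The leaf lies at rest on the left half, within about 5 degrees of fully flat (hinge above 3.05 rad), and no pot, tool or bottle is more than 20 mm from where it started (value of joint leaf above 3.05 rad and velocity of joint leaf between -0.1 and 0.1 rad/s and distance of each of pot0, pot1, pot2, loupe, marker, spatula, spray from where it was at the start of the episode below 0.02 m); the robot touches nothing.
It fails at once if the leaf is pinched: fingers press on both of its faces at once with more than 8 N (contact force between the fingers and leaf_c5 above 8 N and contact force between the fingers and leaf_c6 above 8 N).
It fails at once if the leaf is flung (faster than 6 rad/s) (velocity of joint leaf above 6 rad/s).
It fails at once if a pot, tool or bottle is lifted, carried or pushed more than 20 mm (distance of any of pot0, pot1, pot2, loupe, marker, spatula, spray from where it was at the start of the episode above 0.02 m).
It also fails if it takes over 40 s, if anything falls off the work surface, if the arm or the gripper's body presses on something with over 40 N, if the wrist force passes 120 N, or if a joint passes its speed limit or range.

## Working session

There is one attempt and no reset: what is moved stays moved. The work goes in short steps, Python scripts to look and compute and a shell command to move; the robot and the scene stay as the last step left them, time stands still between calls to the robot, and variables do not carry over. Pictures are saved under pics/ and viewed, about 8 in all and at most 12, crops included, and the job is handed in when it is done.

```bash
mkdir -p pics; python3 - <<'E'
from workcell import bot
import cv2
for n in("top","side"):
    cv2.imwrite(f"pics/{n}0.png",bot.camera(n)); m=bot.camera_model(n); print(n,m)
o=bot.get_obs();print(o["clock"],o["eef_pos"],o["tool_rot"],o["grip_width"],bot.tip_extent)
E
```

```text
top {'K': array([[425.89457717,   0.        , 252.38492812],
       [  0.        , 425.89457717, 191.29300652],
       [  0.        ,   0.        ,   1.        ]]), 'k1': -0.06745217934271594, 'T': array([[-5.95636516e-04, -9.83765700e-01,  1.79456661e-01,
         4.01084540e-01],
       [-9.99985748e-01,  1.53808893e-03,  5.11260543e-03,
        -1.50773757e-03],
       [-5.30562617e-03, -1.79451058e-01, -9.83752595e-01,
         1.15157834e+00],
       [ 0.00000000e+00,  0.00000000e+00,  0.00000000e+00,
         1.00000000e+00]])}
side {'K': array([[383.97423469,   0.        , 258.41668076],
       [  0.        , 383.97423469, 196.18032619],
       [  0.        ,   0.        ,   1.        ]]), 'k1': -0.09742172187371542, 'T': array([[-0.99343083, -0.08344011,  0.0783131 ,  0.50706808],
       [-0.11425247,  0.76176878, -0.63769484,  0.71181899],
       [-0.00644715, -0.64245317, -0.76629782,  0.91622572],
       [ 0.        ,  0.        ,  0.        ,  1.        ]])}
0.1 [0.14369625 0.4783453  0.23851753] [ 1.45392542e-01  9.89373620e-01 -9.13898507e-04 -1.16466533e-04] 0.08551877457395303 0.008
```

View pics/top0.png

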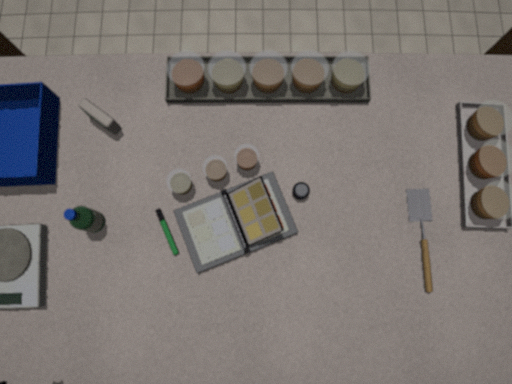

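View pics/side0.png

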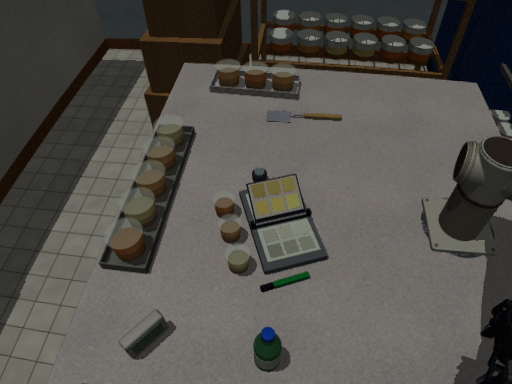

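The top view shows the guide at about (235,222), spine tilted, with three pots beyond its far end at (180,183), (216,170) and (247,158). The loupe is at (301,190), the marker at (167,232) and the bottle at (85,220). I'll enlarge both views for pixel measurement.

```bash
cat > h.py <<'E'
import numpy as np,cv2
from workcell import bot
M={n:bot.camera_model(n) for n in("top","side")}
def ray(n,p):
    m=M[n]; q=cv2.undistortPoints(np.array([[p]],float),m["K"],np.array([m["k1"],0,0,0.]))[0,0]
    return m["T"][:3,3], m["T"][:3,:3]@np.r_[q,1]
def atz(n,p,z):
    o,d=ray(n,p); return o+d*(z-o[2])/d[2]
def proj(n,P):
    m=M[n]; R=m["T"][:3,:3].T; t=-R@m["T"][:3,3]
    return cv2.projectPoints(np.array(P,float).reshape(-1,1,3),cv2.Rodrigues(R)[0],t,m["K"],np.array([m["k1"],0,0,0.]))[0][:,0]
E
python3 - <<'E'
import cv2
a=cv2.imread("pics/top0.png")[140:280,140:320]; b=cv2.imread("pics/side0.png")[160:300,200:340]
cv2.imwrite("pics/tc.png",cv2.resize(a,None,fx=4,fy=4,interpolation=cv2.INTER_CUBIC))
cv2.imwrite("pics/sc.png",cv2.resize(b,None,fx=4,fy=4,interpolation=cv2.INTER_CUBIC))
E
```

```text
(no output)
```

View pics/tc.png

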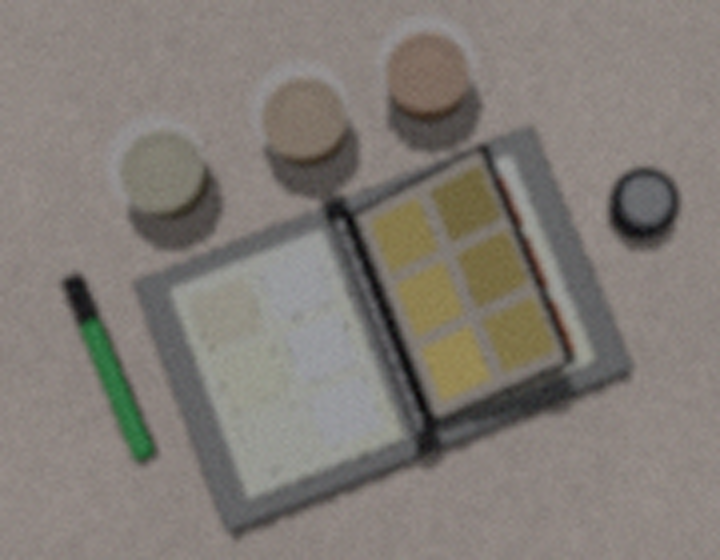

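View pics/sc.png

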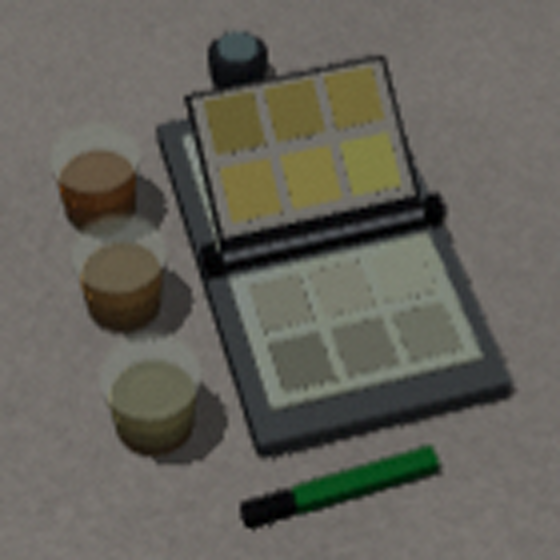

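The crops show the board corners, spine ends and leaf free-edge corners clearly. In the top crop the leaf edge runs from (485,148) to (571,360), and in the side crop from (188,96) to (383,58). Next I'll fit the guide pose and hinge angle from them.

```bash
cat > fit.py <<'E'
from h import *
from scipy.optimize import least_squares
def pts(p,L):
    x,y,w,a=p; L=[(l if len(l)==3 else (l[0],-.12*np.cos(a),.032+.12*np.sin(a))) for l in L]
    L=np.array(L,float); c,s=np.cos(w),np.sin(w)
    return np.c_[x+c*L[:,0]-s*L[:,1],y+s*L[:,0]+c*L[:,1],L[:,2]]
E
python3 - <<'E'
from fit import *
X,Y,Z=.09,.145,.022
T=[((X,Y,Z),(137,285)),((-X,Y,Z),(236,530)),((X,-Y,Z),(532,128)),((-X,-Y,Z),(632,372)),((.075,),(485,148)),((-.075,),(571,360))]
S=[((X,Y,Z),(260,443)),((-X,Y,Z),(510,383)),((X,-Y,Z),(160,125)),((.075,),(188,96)),((-.075,),(383,58))]
def res(p):
    return np.r_[(proj("top",pts(p,[t[0] for t in T]))-np.array([t[1] for t in T])/4-140).ravel(),
     (proj("side",pts(p,[t[0] for t in S]))-np.array([t[1] for t in S])/4-[200,160]).ravel()]
r=least_squares(res,[.35,.05,.3,.5]); p=r.x; print(p.round(4),r.fun.round(1))
for n,q,z in [("pot0",(162,172),.05),("pot1",(305,118),.05),("pot2",(428,73),.05),("loupe",(645,202),.034),("mk1",(73,280),.016),("mk2",(146,456),.016)]:
    P=atz("top",np.array(q)/4+140,z); d=P[:2]-p[:2]; c,s=np.cos(p[2]),np.sin(p[2]); print(n,P.round(3),"board",(c*d[0]+s*d[1]).round(3),(-s*d[0]+c*d[1]).round(3))
P=atz("top",(85,220),.1);print("spray~",P)
E
```

```text
[0.5241 0.0503 0.3802 0.5218] [-1.6 -0.3 -2.9  1.8 -0.3 -0.4  0.5  0.1 -0.1 -0.4  1.1  1.3 -0.6 -0.4
  0.9 -1.3 -1.2 -1.4 -1.  -0.7 -0.4 -1.3]
pot0 [0.625 0.194 0.05 ] board 0.147 0.097
pot1 [0.661 0.1   0.05 ] board 0.146 -0.005
pot2 [0.692 0.019 0.05 ] board 0.144 -0.092
loupe [ 0.607 -0.126  0.034] board 0.011 -0.195
mk1 [0.557 0.259 0.016] board 0.108 0.181
mk2 [0.44  0.206 0.016] board -0.021 0.176
spray~ [0.52027341 0.42445497 0.1       ]
```

```bash
R='[0.22,-0.30,0.02,0,0,-51,255]'; true; python3 -m jog '[[[0.22,-0.30,0.02,0,0,-51,255],[0.22,-0.30,0.02,0,0,-51,255],[0.22,-0.30,0.02,0,0,-51,255],[0.22,-0.30,0.02,0,0,-51,255],[0.22,-0.30,0.02,0,0,-51,255],[0.22,-0.30,0.02,0,0,-51,255],[0.22,-0.30,0.02,0,0,-51,255],[0.22,-0.30,0.02,0,0,-51,255],[0.22,-0.30,0.02,0,0,-51,255],[0.22,-0.30,0.02,0,0,-51,255]]]'
```

```text
clock: 0.93
eef_pos: [0.3671, 0.1737, 0.2595]
tool_rot: [0.561, 0.828, -0.0, 0.001]
ft_force: [0.5, 1.2, 0.5]
grip_width: -0.0003
```

```bash
python3 -m jog '[[[0.203,-0.294,0,46.4,18.6,0,255],[0.203,-0.294,0,46.4,18.6,0,255],[0.203,-0.294,0,46.4,18.6,0,255],[0.203,-0.294,0,46.4,18.6,0,255],[0.203,-0.294,0,46.4,18.6,0,255],[0.203,-0.294,0,46.4,18.6,0,255],[0.203,-0.294,0,46.4,18.6,0,255],[0.203,-0.294,0,46.4,18.6,0,255],[0.203,-0.294,0,46.4,18.6,0,255],[0.203,-0.294,0,46.4,18.6,0,255]]]'; python3 - <<'E'
from workcell import bot
from scipy.spatial.transform import Rotation as R
o=bot.get_obs();r=R.from_quat(o["tool_rot"]).as_matrix();print(o["joint_pos"],r.round(3))
E
```

```text
clock: 1.77
eef_pos: [0.5545, -0.1083, 0.2374]
tool_rot: [0.513, 0.751, 0.24, -0.34]
ft_force: [0.7, 0.0, -0.7]
grip_width: -0.0
[-0.46554459  0.89342835  0.76557928  2.14625683  0.54086228  0.52975983] [[-0.243  0.933 -0.264]
 [ 0.607  0.359  0.709]
 [ 0.757  0.012 -0.654]]
```

```bash
cat > g.py <<'E'
from workcell import bot
import numpy as np
from scipy.spatial.transform import Rotation as R
G=np.array([.5241,.0503]);w=.3802
def go(tip,head,phi,back=0):
    "board tip point, heading deg of fingers, tilt deg -> shift, turn from measured pose"
    o=bot.get_obs();h,f=np.radians([head,phi])
    d=np.array([np.sin(f)*np.cos(h),np.sin(f)*np.sin(h),-np.cos(f)]);y=np.array([np.sin(h),-np.cos(h),0])
    Q=R.from_matrix(np.c_[np.cross(y,d),y,d])
    c,s=np.cos(w),np.sin(w);P=np.r_[G+[c*tip[0]-s*tip[1],s*tip[0]+c*tip[1]],tip[2]]-(back+.008)*d
    print("shift",(P-o["eef_pos"]).round(3),"turn",np.degrees((Q*R.from_quat(o["tool_rot"]).inv()).as_rotvec()).round(1))
def where():
    o=bot.get_obs();M=R.from_quat(o["tool_rot"]).as_matrix();t=o["eef_pos"]+.008*M[:,2];e=t[:2]-G;c,s=np.cos(w),np.sin(w)
    print("tip board",np.round([c*e[0]+s*e[1],-s*e[0]+c*e[1],t[2]],3),"d",M[:,2].round(2),"q",o["joint_pos"].round(2),"F",o["ft_force"].round(1),"t",o["clock"])
E
python3 -c "
from g import *
where(); go((0,-.095,.052),85,45,.11)"
```

```text
tip board [-0.03  -0.153  0.232] d [-0.26  0.71 -0.65] q [-0.47  0.89  0.77  2.15  0.54  0.53] F [ 0.7  0.  -0.7] t 1.7667
shift [-0.002 -0.013 -0.102] turn [ -4.3   0.1 -26.1]
```

```bash
python3 -m jog '[[[0,-0.01,0,-4.3,0.1,-26.1,255],[0,-0.01,0,-4.3,0.1,-26.1,255],[0,-0.01,0,-4.3,0.1,-26.1,255],[0,-0.01,0,-4.3,0.1,-26.1,255],[0,-0.01,0,-4.3,0.1,-26.1,255],[-0.002,-0.013,-0.04,-4.3,0.1,-26.1,255],[-0.002,-0.013,-0.08,-4.3,0.1,-26.1,255],[-0.002,-0.013,-0.102,-4.3,0.1,-26.1,255],[-0.002,-0.013,-0.102,-4.3,0.1,-26.1,255]]]'; python3 -c "
from g import *
where(); go((0,-.095,.052),85,45,.0)
import cv2
cv2.imwrite('pics/s1.png',cv2.resize(bot.camera('side')[100:300,180:440],None,fx=3,fy=3))"
```

```text
clock: 2.52
eef_pos: [0.549, -0.1142, 0.1381]
tool_rot: [0.679, 0.627, 0.279, -0.261]
ft_force: [-0.6, 1.0, -0.7]
grip_width: -0.0002
tip board [-0.035 -0.157  0.132] d [ 0.05  0.7  -0.71] q [-0.54  0.7   0.2   1.5   0.68  0.95] F [-0.6  1.  -0.7] t 2.5167
shift [ 0.01   0.071 -0.08 ] turn [ 0.  -0.3 -0.5]
```

View pics/s1.png

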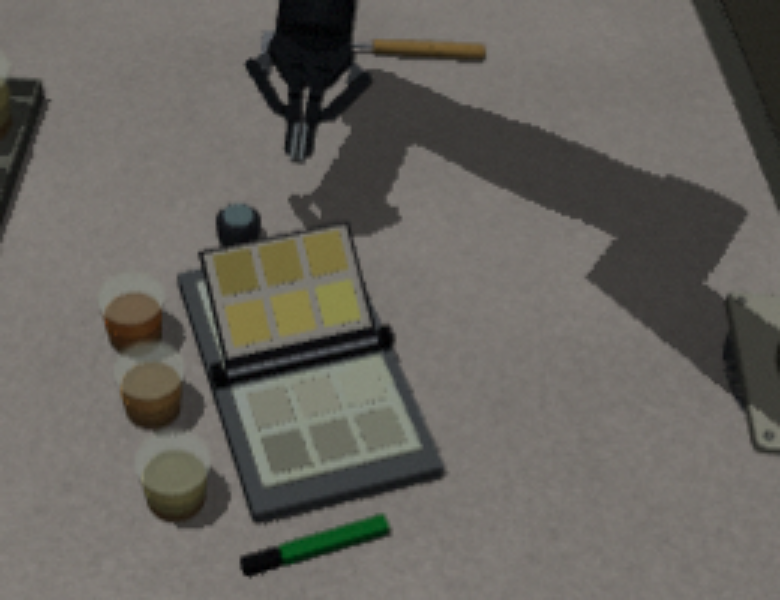

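The open approach is clear. The fingertips are at crop (297,158), to the right of and above the leaf edge, with the loupe well to the left. Moving in under the edge.

```bash
python3 -m jog '[[[0.003,0.018,-0.02,0,0,0,255],[0.005,0.036,-0.04,0,0,0,255],[0.007,0.053,-0.06,0,0,0,255],[0.01,0.071,-0.08,0,0,0,255],[0.01,0.071,-0.08,0,0,0,255],[0.01,0.071,-0.08,0,0,0,255]]]'; python3 -c "
from g import *
where()
import cv2
cv2.imwrite('pics/s2.png',cv2.resize(bot.camera('side')[120:270,200:360],None,fx=4,fy=4))"
```

```text
clock: 3.07
eef_pos: [0.5621, -0.0443, 0.0641]
tool_rot: [0.678, 0.628, 0.281, -0.257]
ft_force: [-0.5, -0.1, 0.8]
grip_width: -0.0
tip board [ 0.003 -0.097  0.058] d [ 0.06  0.7  -0.71] q [-0.43  0.72  0.03  1.21  0.72  1.09] F [-0.5 -0.1  0.8] t 3.0667
```

View pics/s2.png

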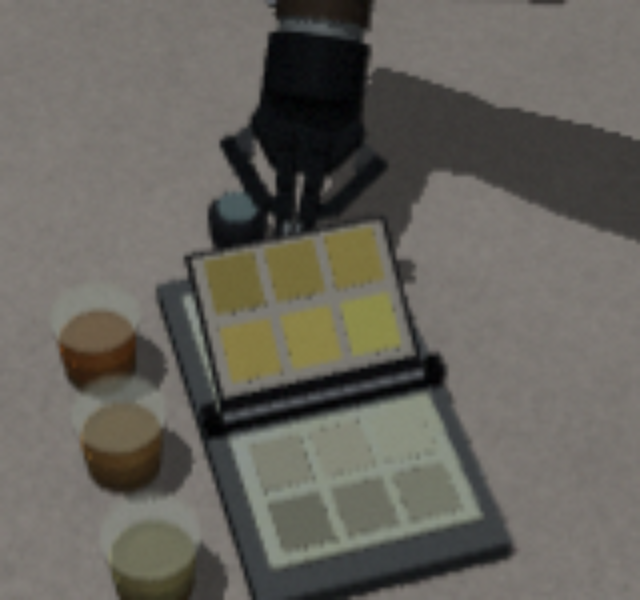

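The fingertips are now hidden behind and under the leaf's free edge at crop (290,228). The leaf hasn't moved. Next I'll compute the push arc.

```bash
python3 -c "
from g import *
for a in [(-.085,.085,38),(-.065,.105,30),(-.045,.112,20),(-.02,.115,10),(.012,.118,0)]: go((-.01,a[0],a[1]),85,a[2])"
```

```text
shift [-0.017  0.008  0.027] turn [-6.7  1.  -0.4]
shift [-0.024  0.028  0.047] turn [-14.6   1.6  -0.4]
shift [-0.032  0.048  0.055] turn [-24.6   2.5  -0.5]
shift [-0.041  0.072  0.058] turn [-34.6   3.3  -0.5]
shift [-0.052  0.103  0.061] turn [-44.5   4.1  -0.5]
```

```bash
python3 -m jog '[[[-0.008,0.004,0.014,-3.3,0.5,0,255],[-0.017,0.008,0.027,-6.7,1,0,255],[-0.020,0.018,0.037,-10.6,1.3,0,255],[-0.024,0.028,0.047,-14.6,1.6,0,255],[-0.028,0.038,0.051,-19.6,2,0,255],[-0.032,0.048,0.055,-24.6,2.5,0,255],[-0.036,0.060,0.057,-29.6,2.9,0,255],[-0.041,0.072,0.058,-34.6,3.3,0,255],[-0.041,0.072,0.058,-34.6,3.3,0,255]]]'; python3 -c "
from g import *
where()
import cv2
cv2.imwrite('pics/s3.png',cv2.resize(bot.camera('side')[120:270,200:360],None,fx=4,fy=4))
for a in [(.012,.118,0),(.04,.105,0),(.06,.085,0),(.075,.065,0),(.08,.045,0),(.08,.034,0)]: go((-.02,a[0],a[1]),85,a[2])"
```

```text
clock: 3.87
eef_pos: [0.5223, 0.0295, 0.1256]
tool_rot: [0.731, 0.677, 0.065, -0.057]
ft_force: [0.8, -0.7, -0.1]
grip_width: -0.0
tip board [-0.009 -0.017  0.118] d [ 0.02  0.17 -0.98] q [-0.04  0.36 -0.16  1.05  0.17  1.61] F [ 0.8 -0.7 -0.1] t 3.8667
shift [-0.021  0.026  0.001] turn [-10.    1.   -0.6]
shift [-0.031  0.052 -0.012] turn [-10.    1.   -0.6]
shift [-0.039  0.07  -0.032] turn [-10.    1.   -0.6]
shift [-0.044  0.084 -0.052] turn [-10.    1.   -0.6]
shift [-0.046  0.089 -0.072] turn [-10.    1.   -0.6]
shift [-0.046  0.089 -0.083] turn [-10.    1.   -0.6]
```

View pics/s3.png

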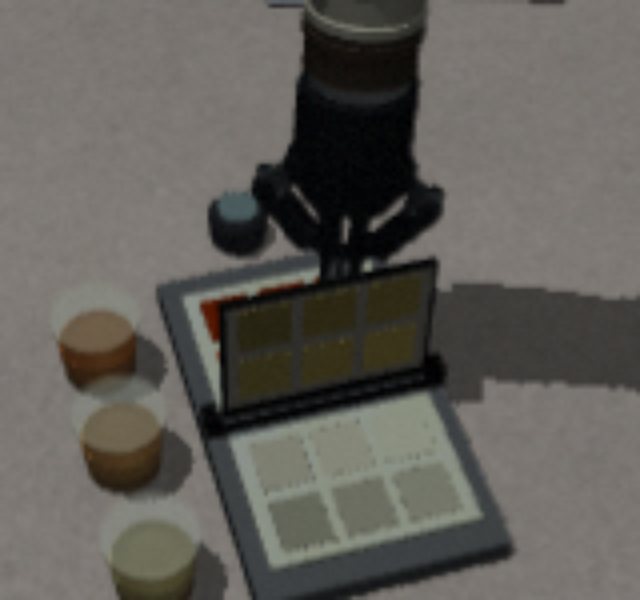

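The leaf now stands about upright, with its top edge from crop (222,305) to (437,262), and the closed fingers are behind it. Everything else is unmoved. Pushing it over and down next.

```bash
python3 -m jog '[[[-0.010,0.013,0.001,-5,0.5,0,255],[-0.021,0.026,0.001,-10,1,0,255],[-0.026,0.039,-0.005,-10,1,0,255],[-0.031,0.052,-0.012,-10,1,0,255],[-0.035,0.061,-0.022,-10,1,0,255],[-0.039,0.070,-0.032,-10,1,0,255],[-0.041,0.077,-0.042,-10,1,0,255],[-0.044,0.084,-0.052,-10,1,0,255],[-0.045,0.087,-0.062,-10,1,0,255],[-0.046,0.089,-0.072,-10,1,0,255]]]';  python3 -c "
from g import *
where()"; python3 -m jog '[[[0,0,-0.007,0,0,0,255],[0,0,-0.014,0,0,0,255],[0,0,-0.014,0,0,0,255],[0,0,-0.014,0,0,0,255],[0,0,-0.014,0,0,0,255]]]'
python3 -c "
from g import *
where()
import cv2
cv2.imwrite('pics/s4.png',cv2.resize(bot.camera('side')[120:270,200:360],None,fx=4,fy=4))"
```

```text
clock: 4.75
eef_pos: [0.476, 0.1143, 0.0494]
tool_rot: [0.736, 0.677, -0.002, -0.002]
ft_force: [-0.3, -1.8, 0.5]
grip_width: 0.0001
tip board [-0.021  0.077  0.041] d [-0.01  0.   -1.  ] q [ 0.23  0.4  -0.32  0.86  0.    1.89] F [-0.3 -1.8  0.5] t 4.75
clock: 5.17
eef_pos: [0.4759, 0.1146, 0.0423]
tool_rot: [0.736, 0.677, -0.0, -0.002]
ft_force: [-17.0, -3.3, 53.1]
grip_width: 0.0001
tip board [-0.021  0.078  0.034] d [-0.  0. -1.] q [ 0.23  0.4  -0.33  0.84  0.    1.89] F [-17.   -3.3  53.1] t 5.1667
```

View pics/s4.png

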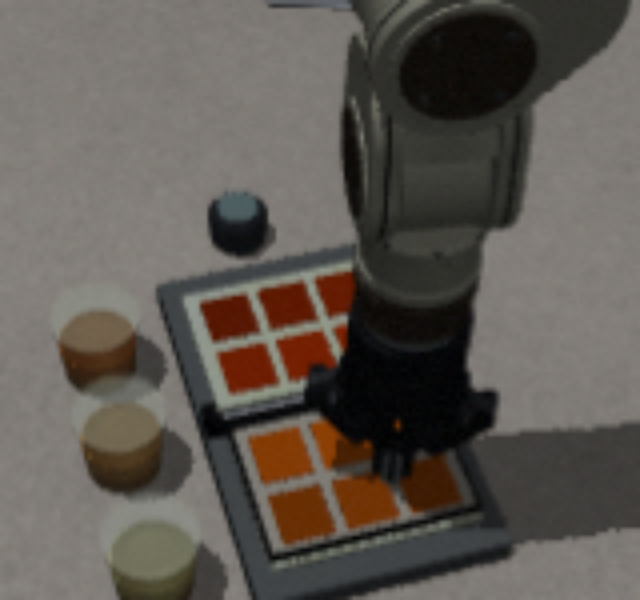

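The leaf lies flat on the left, amber side up, with the fingers pressing it at 53 N against the stop. Now lifting clear.

```bash
python3 -m jog '[[[0,0,0.01,0,0,0,255],[0,0,0.03,0,0,0,255],[0,0,0.06,0,0,0,255],[0,0,0.09,0,0,0,255],[0,0,0.12,0,0,0,255],[0,0,0.15,0,0,0,255],[-0.03,0,0.19,0,0,0,255],[-0.06,0,0.21,0,0,0,255],[-0.09,0,0.21,0,0,0,255]]]'; python3 -m jog '[[[-0.04,0.02,0,0,0,0,255],[-0.06,0.04,0,0,0,0,255],[-0.06,0.04,0,0,0,0,255],[-0.06,0.04,0,0,0,0,255]]]'
python3 -c "
from g import *
where()
import cv2,numpy as np
t=bot.camera('top');s=bot.camera('side')
cv2.imwrite('pics/top5.png',t);cv2.imwrite('pics/side5.png',s)
cv2.imwrite('pics/s5.png',np.hstack([cv2.resize(t[130:290,60:320],None,fx=1.5,fy=1.5),cv2.resize(s[130:290,200:460],None,fx=1.5,fy=1.5)]))"
```

```text
clock: 5.97
eef_pos: [0.3871, 0.1152, 0.2504]
tool_rot: [0.737, 0.676, 0.002, -0.0]
ft_force: [0.7, 1.7, 0.1]
grip_width: 0.0002
clock: 6.3
eef_pos: [0.3243, 0.1555, 0.2459]
tool_rot: [0.735, 0.678, -0.002, -0.002]
ft_force: [-0.2, 0.1, 0.5]
grip_width: 0.0001
tip board [-0.147  0.172  0.238] d [-0.  0. -1.] q [ 0.44 -0.04 -0.29  1.32  0.    2.1 ] F [-0.2  0.1  0.5] t 6.3
```

View pics/s5.png

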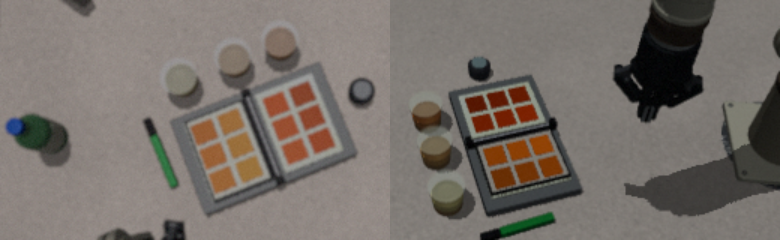

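The leaf is down on the left and the arm is clear. I'll do one numeric check that it's flat and that the bystanders haven't moved, overlaying the predicted edge positions for 3.14 and 2.97 rad.

```bash
python3 - <<'E'
from fit import *
p=[.5241,.0503,.3802]
s=cv2.imread("pics/side5.png");s0=cv2.imread("pics/side0.png");t=cv2.imread("pics/top5.png");t0=cv2.imread("pics/top0.png")
for n,a,b,c in [("pot0",t0,t,(180,183)),("pot1",t0,t,(216,170)),("pot2",t0,t,(247,158)),("loupe",t0,t,(301,191)),("marker",t0,t,(167,232)),("spray",t0,t,(85,220)),("spatula",t0,t,(425,235))]:
    h=48 if n=="spatula" else 20 if n=="spray" else 13; f=lambda im:np.float32(cv2.cvtColor(im,6)[c[1]-h:c[1]+h,c[0]-h:c[0]+h])
    print(n,np.round(cv2.phaseCorrelate(f(a),f(b)),2))
f=4;img=cv2.resize(s[210:285,225:335],None,fx=6,fy=6,interpolation=cv2.INTER_CUBIC)
for a,col in((3.14,(0,255,0)),(2.97,(255,0,0))):
    q=(proj("side",pts(p+[a],[(.075,),(-.075,)]))-[225,210])*6+3
    print(a,q.round()); cv2.line(img,*[tuple(int(v) for v in k) for k in q],col,1)
cv2.imwrite("pics/chk.png",img)
E
```

```text
Traceback (most recent call last):
ValueError: setting an array element with a sequence. The requested array has an inhomogeneous shape after 1 dimensions. The detected shape was (2,) + inhomogeneous part.
```

```bash
python3 - <<'E'
from fit import *
p=[.5241,.0503,.3802]
s=cv2.imread("pics/side5.png");t=cv2.imread("pics/top5.png");t0=cv2.imread("pics/top0.png")
for n,c,h in [("pot0",(180,183),13),("pot1",(216,170),13),("pot2",(247,158),13),("loupe",(301,191),13),("marker",(167,232),20),("spray",(85,220),20),("spatula",(425,235),48)]:
    f=lambda im:np.float32(cv2.cvtColor(im,6)[c[1]-h:c[1]+h,c[0]-h:c[0]+h])
    print(n,np.round(cv2.phaseCorrelate(f(t0),f(t))[0],2))
img=cv2.resize(s[210:285,225:335],None,fx=6,fy=6,interpolation=cv2.INTER_CUBIC)
for a,col in((3.14,(0,255,0)),(2.97,(255,0,0))):
    q=(proj("side",pts(p+[a],[(.075,),(-.075,)]))-[225,210])*6+3
    print(a,q.round().tolist()); cv2.line(img,*[tuple(int(v) for v in k) for k in q],col,1)
cv2.imwrite("pics/chk.png",img)
E
```

```text
pot0 [0.57 0.52]
pot1 [0.56 0.53]
pot2 [0.3  0.54]
loupe [0.53 0.54]
marker [ 0.22 -0.11]
spray [ 0.05 -0.15]
spatula [-0.06  0.08]
3.14 [[257.0, 298.0], [575.0, 220.0]]
2.97 [[256.0, 270.0], [579.0, 192.0]]
```

View pics/chk.png

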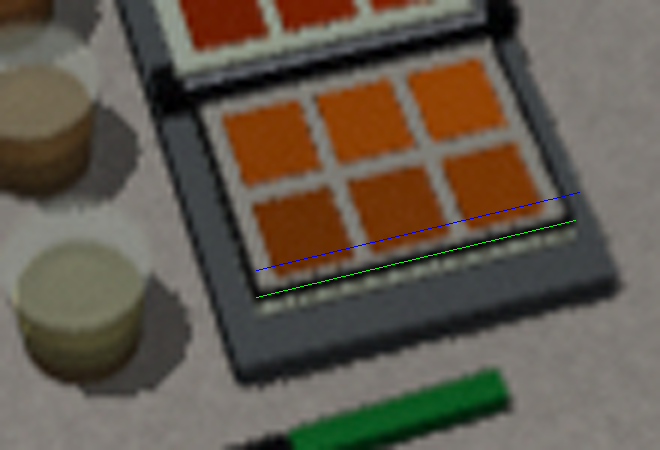

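The leaf's free edge lies on the line predicted for 3.14 rad, from (257,298) to (575,220), and well away from the 2.97 line. The bystanders show shifts of under 0.8 px, about 2 mm, which is noise level.

```bash
python3 -c "
from workcell import bot
print(bot.get_obs()['clock']);bot.job_done()"
```

```text
6.4
the job is handed in; nothing more can be done
```

The leaf now lies flat on the left half of the guide, amber side up. I handed the job in at 6.4 s of the 40 s allowed; the system gave no verdict.

With the gripper closed and tilted, I slid the fingertips under the raised edge. I lifted the leaf to upright, pushed it over the spine and pressed it onto the stop at about 53 N. I then withdrew about 0.2 m up and back.

Last checks:
- **Leaf:** its free edge matches the predicted line for 3.14 rad in the side picture and sits clearly apart from the 2.97 rad line.
- **Bystanders:** every pot, tool and the bottle shows less than 0.8 px of shift (about 2 mm), against the 20 mm limit.
- **Robot:** the arm is clear of everything and the force reading is near zero.

No check failed or disagreed. The board fit had errors of up to 3 px at one corner. My first tilt ran into the joint 4 limit, so I entered at a different angle.

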